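# Load a resin block and feed it up three clicks

## Robot

A 6-joint arm with a two-finger parallel gripper is mounted at the origin on the work surface. World frame = base frame: x ahead of the robot, y to its left, z up, the work surface at z = 0. Lengths are in m, angles in rad, forces in N, time in s.
With the tool pointing down it reaches from about 0.375 to 0.9 m from the base axis. Payload 3.1 kg.
Tool frame: the origin (TCP) lies between the finger pads; the fingertips stand 25 mm ahead of it and the grasp point (between the pads) lies 6 mm ahead of it; z points along the fingers, y is the line along which they close (so a half turn about z gives the same grasp; the last joint's range is limited). The gripper opens to 87 mm and grips with 3 to 60 N. Pads are 19 mm wide; open, the fingers measure 117 mm over their backs; the gripper's body (75 mm by 190 mm) begins 51 mm behind the grasp point.
Start: joints at [-1.385, 0.527, 1.433, -0, 1.181, -0.178], TCP at [0.223, -0.584, 0.248] pointing down, gripper open.
Joint ranges: [-3.08, 3.08], [-0.75, 2.2], [0.22, 2.44], [-1.43, 4.57], [0, 2.65], [-2.85, 2.85]. Speed limits (rad/s): [2.79, 2.79, 3.14, 3.14, 3.14, 3.14].

## Interface

Orientations are given as a rotation vector (axis times angle).
In Python, from plant import arm, vision gives the robot as it stands.
- The arm moves only by the tool apply_moves, never from a script. Its argument "deltas" is a list of rows, each a list of 3 entries, a list of its own where there are three numbers: the shift along the tool's x, y, z in mm, then the turn, a rotation vector about the tool's x, y, z in degrees, then the finger opening in mm, from 0 to 87. In form: [[[dx, dy, dz], [wx, wy, wz], grip], ...]. A call has exactly 5 rows; each row shifts and turns the commanded pose from where the row before left it, along the tool's axes as they then stand; what a row does not reach is not made up. A row lasts 1/10 s, in which the tool goes at most 50 mm and 8.59 degrees, less where a joint would pass 70% of its speed; a pose out of reach is approached as far as the arm can. A call is refused whole if a number of a shift passes 50 or a number of a turn 8.59, either way. A call with a gripper value outside its range is refused whole. The fingers move at their own pace and stop on an object; "squeeze" is the grip in N (left out, the last holds). Time passes only in rows, so rows that do not move let the fingers close, or fill a call up. It gives the time, the measured TCP pose, the force, the opening and the grip force at its end, in the units of the state.
- arm.observe(): the state, without advancing time (a new reading comes with each control period).
- vision.get_image(name): name is "side" or "top" or "wrist"; returns the picture (480x640x3 uint8, red, green, blue); there is no depth.
- vision.camera_model(name): a dict with "K" (3x3 intrinsics, pixels), "camera_from_world" (4x4, takes a point from world to camera coordinates); the wrist camera has in their place "T_tool_cam" (4x4, takes a point from camera to tool coordinates, whose origin is the TCP and whose axes are the flange's). Camera axes: x right, y down, z forward; pixel columns grow to the right and rows downward; lengths in m; the calibration is good to about 2 mm. The wrist camera is an equidistant fisheye: a pixel r from the principal point sees the ray r / f radians off the axis. A picture is of the moment at which its call begins: read the wrist's pose just before it. camera_model takes no time and is no camera call.
- arm.close_job(): hands the job in; it is judged then, once.
The state is a dict: "clock": time; "joint_pos": joint angles; "joint_velocities": joint speeds; "joint_torque": joint torques, N m; "tcp_pos": TCP position; "tcp_rot": TCP orientation; "wrist_force": force on the tool from outside, world axes, zero at the start; "torque": the same for the moment, N m; "grip_width": opening from 0.0 (shut) to 1.0 (fully open); "finger_force": force on a finger pad.
Only numpy, scipy, OpenCV 4.12 (cv2) and the standard library are available. Lean on these libraries where they do the work, as an engineer would, in place of code of your own. Each camera call takes 0.05 s, during which the arm holds its last target. There are 200 camera calls.

## Task

Take the yellow-topped resin sample block and press it down into the recess of the grey specimen feeder until its yellow head lies flush on the metal chuck. Then swing the feeder's red-knobbed ratchet lever exactly three clicks on from where it stands, anticlockwise seen from above, never going past the third click, and finish while still holding the lever at that third click. Leave the other blocks and the things around them where they are.

Things in the scene. Friction and masses are not known exactly. Their poses are not given: they have to be found in the camera images.
- block_yellow: Loose sample block, 70 g, standing upright. Amber resin shank 36 x 24 mm, 20 mm tall with a stepped (tapered) lowest 3 mm; above it a yellow plastic head 44 (x) x 32 (y) x 18 mm tall. Total height 38 mm. Origin: centre of its underside; x along its long side, z up. Grip the head across its 32 mm side.
- block_blue: Bystander: same block with a blue head. Leave alone.
- block_white: Bystander: same block with a white head. Leave alone.
- feeder: Grey specimen feeder fixed to the bench: base plate 150 (x) x 260 (y) mm, top at 25 mm height. Origin: centre of its underside on the bench. The chuck stands at y = +80 mm, the lever's upright axis at y = -50 mm. Apart from the chuck (with the block) and the lever's knob, nothing on it stands higher than 66 mm.
- chuck_mouth (a point): Centre of the recess mouth, level with the chuck's flat top rim (60 to 65 mm above the bench at the start). x along the recess's long side (= feeder x), z up. Recess 38 x 26 mm, 24 mm deep; it takes the block's shank with the block's x along this x, either way round. The block's head, bigger than the recess, lands on the rim: fully home, the block's origin is 20 mm below this point.
- feeder_chuck: Aluminium chuck with the recess, 66 (x) x 56 (y) x 46 mm, origin under its centre, 46 mm below the rim. A sprung ball in one long wall of the recess meets the shank about 8 mm down: the block stops there by its own weight and has to be pushed on with 5 to 10 N; 20 N does no harm. The chuck rises 2 mm with each click of the lever.
- feed_lever: Ratchet lever: steel bar 16 mm wide on an upright axis. Origin on the axis, 32 mm above the bench; its x axis points along the bar to the knob, z up. Forward is anticlockwise from above (positive about z), the knob sweeping away from the robot. At the start it rests in one of three notches, its x axis 0.15 to 0.65 rad clockwise of the feeder's -y. Five or more notches lie ahead.
- lever_axis (a point): Point on the lever's upright axis, on top of its hub, 66 mm above the bench. Clicks are 0.25 rad apart. Leaving a notch takes 5 to 7 N at the knob; this fades and, after about 60 % of the way, turns into a forward pull as the pawl drops into the next notch. Let go, it stays in the notch; pulling it back takes two to three times the force. Viscous drag about 1 N at 0.1 m/s at the knob.
- knob (a point): Top centre of the lever's upright red knob: 22 mm diameter, 42 mm tall above the bar, 100 mm from the lever's axis, top 100 mm above the bench. Fixed to the lever but round, so the fingers can turn about it. One click moves it 25 mm along its arc.
- wash_bottle: Bystander: white bottle 64 mm wide, 160 mm tall, origin under its centre.
- petri_dish: Bystander: clear round dish 90 mm wide, 14 mm tall, origin under its centre.
- beaker: Bystander: glass beaker 70 mm wide, 85 mm tall, origin under its centre.
- jar: Bystander: amber jar with orange cap, 60 mm wide, 70 mm tall, origin under its centre.
- timer: Bystander: white timer 50 x 70 x 22 mm, origin under its centre.
Not all that is in view belongs to the job. Leave any pink or turquoise look-alike of the block_yellow alone.

How it is judged:
On the way, in this order (a step that is already met when the one before it is completed fails the run):
1. the yellow block is pressed home in the recess, head flush on the chuck, before the lever is moved (z of block_yellow in the frame of chuck_mouth below -0.018 m and horizontal distance between block_yellow and chuck_mouth below 0.004 m and angle between block_yellow's own z axis and vertical below 0.06 rad and distance of knob from where it was at the start of the episode below 0.011 m), for 0.2 s.
2. the lever stands at the third click and the fingers hold it (distance of knob from where it was at the start of the episode between 0.0646 and 0.0825 m and contact force between the fingers and feed_lever above 1 N), for 0.2 s.
At the end, for the whole second after the job is handed in: The lever rests at the third click from its start (within about 0.09 rad, i.e. 9 mm at the knob) with the fingers still on it with more than 1 N, and the yellow block sits home in the chuck: head within 2 mm of the rim, centred within 4 mm, upright within 0.06 rad, not touched by the robot (all of step 2 and z of block_yellow in the frame of chuck_mouth below -0.018 m and horizontal distance between block_yellow and chuck_mouth below 0.004 m and angle between block_yellow's own z axis and vertical below 0.06 rad and contact force between the arm and block_yellow below 0.1 N); the arm keeps its last pose, push and grip.
It fails at once if the lever goes past the third click (0.14 rad beyond it) (distance of knob from where it was at the start of the episode above 0.086 m).
It fails at once if another block is disturbed by more than 20 mm (distance of any of block_blue, block_white from where it was at the start of the episode above 0.02 m).
It fails at once if a bystander is disturbed by more than 20 mm (distance of any of wash_bottle, petri_dish, beaker, jar, timer from where it was at the start of the episode above 0.02 m).
It also fails if it takes over 70 s, if anything falls off the work surface, if the arm or the gripper's body presses on something with over 40 N, if the wrist force passes 120 N, or if a joint passes its speed limit or range.

## Working session

There is one attempt and no reset: what is moved stays moved. The work goes in short steps, Python scripts to look and compute and a tool call to move; the robot and the scene stay as the last step left them, time stands still between calls to the robot, and variables do not carry over. Pictures are saved under pics/ and viewed, at most 10 in all, crops included, and the job is handed in when it is done.

Besides the shell and the picture viewer there is one more tool, called after "Call:" in YAML: its name, and indented under it one key for each argument. apply_moves: Moves the arm, as the interface text tells. Its arguments: {"type":"object","properties":{"deltas":{"type":"array","items":{"type":"array"}},"squeeze":{"type":"number"}},"required":["deltas"]}

```bash
ls; mkdir -p pics
cat > h.py <<'E'
import numpy as np,cv2
from plant import arm,vision
from scipy.spatial.transform import Rotation as R
def save(n,f):
    im=vision.get_image(n); cv2.imwrite('pics/'+f,im[:,:,::-1]); return im
def ray(n,uv,s=None):
    m=vision.camera_model(n);K=np.array(m['K']);u=(uv[0]-K[0,2])/K[0,0];v=(uv[1]-K[1,2])/K[1,1]
    if n=='wrist':
        r=np.hypot(u,v);d=np.array([u/r*np.sin(r),v/r*np.sin(r),np.cos(r)]) if r>1e-9 else np.array([0,0,1.])
        T=np.eye(4);T[:3,:3]=R.from_rotvec(s['tcp_rot']).as_matrix();T[:3,3]=s['tcp_pos'];W=T@np.array(m['T_tool_cam'])
    else:
        d=np.array([u,v,1]);W=np.linalg.inv(np.array(m['camera_from_world']))
    return W[:3,3],W[:3,:3]@d
def onz(n,uv,z,s=None):
    o,d=ray(n,uv,s);return o+d*(z-o[2])/d[2]
E
python3 - <<'E'
from h import *
s=arm.observe();print(s)
for n in('top','side','wrist'):
    save(n,n+'0.png');m=vision.camera_model(n);print(n,{k:np.round(v,3).tolist() for k,v in m.items() if k!='name' and not isinstance(v,str)})
E
```

```text
pics
{'clock': 0.0, 'joint_pos': array([-1.38450593e+00,  5.28460310e-01,  1.43392173e+00, -6.86461524e-06,
        1.18140165e+00, -1.78506768e-01]), 'joint_velocities': array([-0.00105603,  0.00075144,  0.00175751,  0.0006864 , -0.00095518,
        0.00045545]), 'joint_torque': array([ 1.57083291e-04, -4.40043247e+01, -1.76588291e+01,  6.32371707e-02,
        5.81593614e-02, -1.61073958e-04]), 'tcp_pos': array([ 0.22286648, -0.58317297,  0.24656901]), 'tcp_rot': array([-3.08732279e+00, -5.69456601e-01,  2.33491191e-05]), 'wrist_force': array([0.18557431, 0.1612209 , 0.03463777]), 'torque': array([ 0.03065699, -0.00685377, -0.02071571]), 'finger_force': 0.0, 'grip_width': 1.0036157511876582}
top {'K': [[470.254, 0.0, 318.062], [0.0, 470.254, 238.281], [0.0, 0.0, 1.0]], 'camera_from_world': [[-0.131, -0.991, -0.006, 0.053], [-0.969, 0.129, -0.208, 0.523], [0.207, -0.022, -0.978, 1.104], [0.0, 0.0, 0.0, 1.0]]}
side {'K': [[616.553, 0.0, 308.852], [0.0, 616.553, 242.19], [0.0, 0.0, 1.0]], 'camera_from_world': [[-0.966, -0.258, -0.006, 0.5], [-0.172, 0.661, -0.731, 0.178], [0.193, -0.705, -0.683, 1.36], [0.0, 0.0, 0.0, 1.0]]}
wrist {'K': [[371.648, 0.0, 319.547], [0.0, 371.648, 237.412], [0.0, 0.0, 1.0]], 'T_tool_cam': [[-0.001, -0.966, -0.259, 0.071], [1.0, -0.001, -0.0, -0.0], [0.0, -0.259, 0.966, -0.139], [0.0, 0.0, 0.0, 1.0]]}
```

View pics/top0.png

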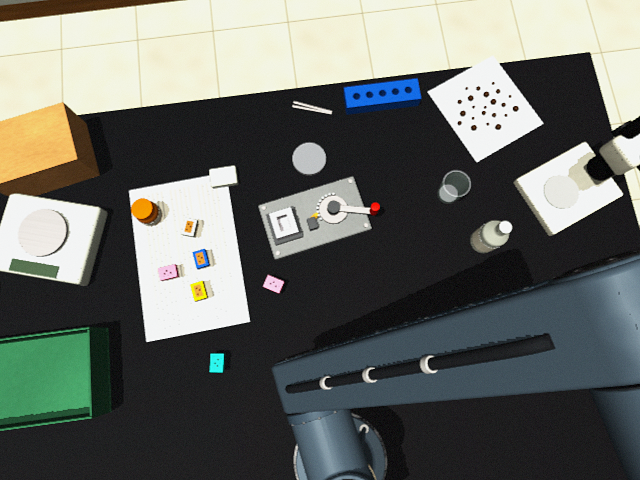

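View pics/side0.png

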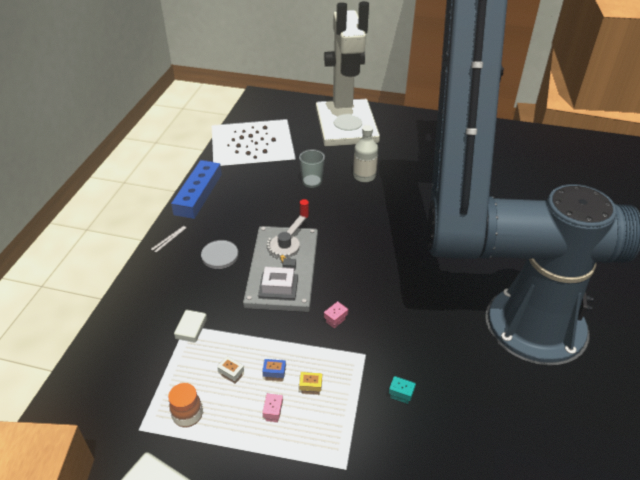

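The top view shows the yellow block at (199,291), the chuck at (285,225), the hub at (333,208) and the knob at (375,208). The pink and turquoise pieces are decoys, and blue (201,259) is close to yellow.

Run:
```python
from h import *
im=cv2.imread('pics/top0.png');h=cv2.cvtColor(im,cv2.COLOR_BGR2HSV)
for nm,c,z in(('yel',(199,291),.038),('blue',(201,259),.038),('white',(190,229),.038),('pink',(168,272),.038),('jar',(145,210),.07),('knob',(375,208),.1),('chuck',(285,225),.0625),('axis',(333,208),.066)):
    print(nm,onz('top',c,z).round(4))
p=[onz('top',c,.025)for c in((261,205),(352,178),(371,231),(275,258))]
print(np.round(p,3),np.mean(p,0))
for a,b in((0,1),(3,2),(0,3),(1,2)):
    d=p[b]-p[a];print(np.linalg.norm(d),np.degrees(np.arctan2(d[1],d[0])))
m=cv2.inRange(h,(15,90,100),(40,255,255));m[:275]=0;m[310:]=0;m[:,:180]=0;m[:,215:]=0
q=np.argwhere(m)[:,::-1];r=cv2.minAreaRect(q.astype(np.float32));print(r)
b=[onz('top',x,.038) for x in cv2.boxPoints(r)];print(np.round(b,4),np.mean(b,0))
for i in range(2):
    d=b[i+1]-b[i];print(np.linalg.norm(d),np.degrees(np.arctan2(d[1],d[0])))
cv2.imwrite('pics/c.png',cv2.resize(im[170:310,150:390],None,fx=3.3,fy=3.3,interpolation=cv2.INTER_CUBIC))
s=arm.observe();print(R.from_rotvec(s['tcp_rot']).as_matrix().round(3))
```

```text
yel [0.4372 0.2899 0.038 ]
blue [0.5158 0.2787 0.038 ]
white [0.5958 0.3001 0.038 ]
pink [0.4941 0.3622 0.038 ]
jar [0.6501 0.3988 0.07  ]
knob [ 0.5719 -0.1602  0.1   ]
chuck [0.5683 0.0606 0.0625]
axis [ 0.5946 -0.0625  0.066 ]
[[ 0.638  0.117  0.025]
 [ 0.679 -0.125  0.025]
 [ 0.533 -0.152  0.025]
 [ 0.496  0.097  0.025]] [ 0.58685106 -0.01578622  0.025     ]
0.2460180897401835 -80.39102582533471
0.2521814476481768 -81.60583052983664
0.14351087886548333 -171.9022404753794
0.1488255138625721 -169.49708208866764
((198.47061157226562, 290.38238525390625), (17.947635650634766, 13.824529647827148), 75.96376037597656)
[[0.459  0.3114 0.038 ]
 [0.4629 0.278  0.038 ]
 [0.4189 0.2709 0.038 ]
 [0.4151 0.304  0.038 ]] [0.438965   0.29107289 0.038     ]
0.033611003156436725 -83.33573580654952
0.04455355460372036 -170.80992202575194
[[ 0.934  0.357 -0.   ]
 [ 0.357 -0.934  0.002]
 [ 0.    -0.002 -1.   ]]
```

View pics/c.png

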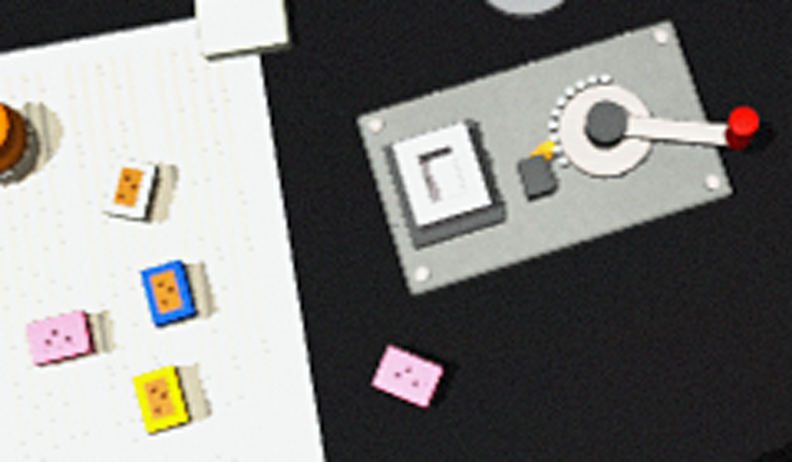

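Call:
apply_moves:
  deltas:
    - [[30, -26.6, 0], [0, 0, 0], 87]
    - [[30, -26.6, 0], [0, 0, 0], 87]
    - [[30, -26.6, 0], [0, 0, 0], 87]
    - [[30, -26.6, 0], [0, 0, 0], 87]
    - [[30, -26.6, 0], [0, 0, 0], 87]

```text
clock: 0.65
tcp_pos: [0.3161, -0.4044, 0.2474]
tcp_rot: [-3.089, -0.569, -0.0]
wrist_force: [0.6, -0.6, -0.0]
grip_width: 0.998
finger_force: 0.0
```

Call:
apply_moves:
  deltas:
    - [[30, -26.6, 0], [0, 0, 0], 87]
    - [[30, -26.6, 0], [0, 0, 0], 87]
    - [[30, -26.6, 0], [0, 0, 0], 87]
    - [[30, -26.6, 0], [0, 0, 0], 87]
    - [[30, -26.6, 0], [0, 0, 0], 87]

```text
clock: 1.15
tcp_pos: [0.4088, -0.2268, 0.2475]
tcp_rot: [-3.089, -0.569, 0.0]
wrist_force: [0.9, 0.7, 0.0]
grip_width: 0.997
finger_force: 0.0
```

Call:
apply_moves:
  deltas:
    - [[30, -26.6, 0], [0, 0, 0], 87]
    - [[30, -26.6, 0], [0, 0, 0], 87]
    - [[30, -26.6, 0], [0, 0, 0], 87]
    - [[30, -26.6, 0], [0, 0, 0], 87]
    - [[30, -26.6, 0], [0, 0, 0], 87]

```text
clock: 1.65
tcp_pos: [0.5015, -0.0489, 0.2475]
tcp_rot: [-3.089, -0.57, 0.0]
wrist_force: [0.4, -0.7, -0.2]
grip_width: 0.997
finger_force: 0.0
```

Call:
apply_moves:
  deltas:
    - [[6.5, -34, 0], [0, 0, 0], 87]
    - [[6.5, -34, 0], [0, 0, 0], 87]
    - [[6.5, -34, 0], [0, 0, 0], 87]
    - [[6.5, -34, 0], [0, 0, 0], 87]
    - [[6.5, -34, 0], [0, 0, 0], 87]

```text
clock: 2.15
tcp_pos: [0.4702, 0.1212, 0.2474]
tcp_rot: [-3.089, -0.57, 0.001]
wrist_force: [0.1, 0.3, -0.3]
grip_width: 0.999
finger_force: 0.0
```

Call:
apply_moves:
  deltas:
    - [[6.5, -34, 15], [0, 0, 0], 60]
    - [[6.5, -34, 15], [0, 0, 0], 60]
    - [[6.5, -34, 15], [0, 0, 0], 60]
    - [[6.5, -34, 0], [0, 0, 5.8], 60]
    - [[6.5, -34, 0], [0, 0, 5.8], 60]

```text
clock: 2.65
tcp_pos: [0.4425, 0.2918, 0.2016]
tcp_rot: [3.131, 0.249, -0.004]
wrist_force: [0.3, 0.0, -0.2]
grip_width: 0.708
finger_force: 0.0
```

Call:
apply_moves:
  deltas:
    - [[0, 0, 15], [0, 0, 0], 60]
    - [[0, 0, 0], [0, 0, 0], 60]
    - [[0, 0, 0], [0, 0, 0], 60]
    - [[0, 0, 0], [0, 0, 0], 60]
    - [[0, 0, 0], [0, 0, 0], 60]

```text
clock: 3.15
tcp_pos: [0.4444, 0.2901, 0.1881]
tcp_rot: [-3.131, -0.253, -0.001]
wrist_force: [0.2, 0.6, -0.3]
grip_width: 0.69
finger_force: 0.0
```

Run:
```python
from h import *
s=arm.observe();print(s['clock'],s['tcp_pos'],R.from_rotvec(s['tcp_rot']).as_matrix().round(3))
im=save('wrist','w1.png')[:,:,::-1].copy()
h=cv2.cvtColor(im,cv2.COLOR_BGR2HSV);m=cv2.inRange(h,(22,130,110),(36,255,255))
cs=cv2.findContours(m,0,2)[0]
M=R.from_rotvec(s['tcp_rot']).as_matrix()
for c in cs:
    if cv2.contourArea(c)>300:
        w=np.array([onz('wrist',p,.038,s) for p in c[:,0].astype(float)])
        r=cv2.minAreaRect((w[:,:2]*1000).astype(np.float32));print(cv2.boundingRect(c),r)
        print((M.T@(np.r_[np.array(r[0])/1000,.038]-s['tcp_pos'])*1000).round(1))
```

```text
3.15 [0.44443398 0.2901124  0.18808539] [[ 0.987  0.16   0.001]
 [ 0.16  -0.987  0.   ]
 [ 0.001 -0.    -1.   ]]
(298, 210, 38, 53) ((438.4410705566406, 291.9784240722656), (43.3134765625, 29.844860076904297), 9.796185493469238)
[ -5.7  -2.8 150.1]
```

View pics/w1.png

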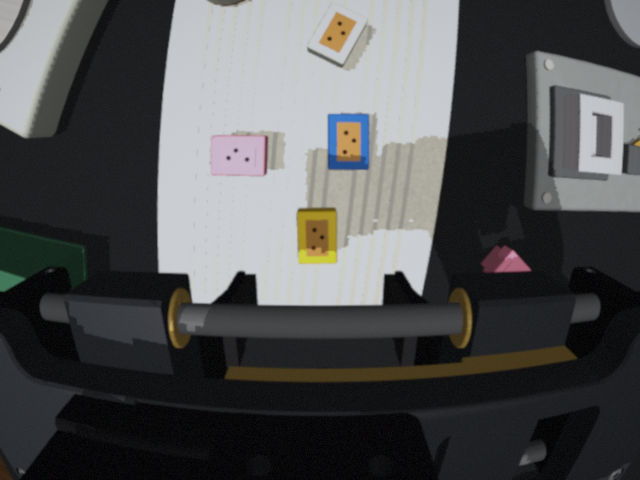

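The wrist view shows the yellow block at (317,236), with the fingers clear of its neighbours. I'll grip the head with the fingertips about 2 mm above the head's underside, so that they clear the rim when the block is home.

Call:
apply_moves:
  deltas:
    - [[-5.7, -2.8, 30], [0, 0, -0.5], 60]
    - [[0, 0, 35], [0, 0, 0], 60]
    - [[0, 0, 35], [0, 0, 0], 60]
    - [[0, 0, 25], [0, 0, 0], 60]
    - [[0, 0, 15.5], [0, 0, 0], 60]

```text
clock: 3.7
tcp_pos: [0.4374, 0.2918, 0.0454]
tcp_rot: [3.13, 0.267, -0.003]
wrist_force: [-0.3, -0.0, 0.1]
grip_width: 0.689
finger_force: 0.0
```

Call:
apply_moves:
  deltas:
    - [[0, 0, 0], [0, 0, 0], 60]
    - [[0, 0, 0], [0, 0, 0], 20]
    - [[0, 0, 0], [0, 0, 0], 20]
    - [[0, 0, 0], [0, 0, 0], 20]
    - [[0, 0, 0], [0, 0, 0], 20]
  squeeze: 25

```text
clock: 4.2
tcp_pos: [0.4384, 0.2928, 0.048]
tcp_rot: [-3.13, -0.268, -0.003]
wrist_force: [-0.9, -0.1, -0.6]
grip_width: 0.411
finger_force: 0.0
```

Call:
apply_moves:
  deltas:
    - [[0, 0, 0], [0, 0, 0], 20]
    - [[0, 0, 0], [0, 0, 0], 20]
    - [[0, 0, 0], [0, 0, 0], 20]
    - [[0, 0, -20], [0, 0, 0], 20]
    - [[0, 0, -40], [0, 0, 0], 20]

```text
clock: 4.7
tcp_pos: [0.4358, 0.2916, 0.1052]
tcp_rot: [3.128, 0.268, -0.011]
wrist_force: [-0.0, -0.2, -0.6]
grip_width: 0.365
finger_force: 25.0
```

Call:
apply_moves:
  deltas:
    - [[0, 0, -40], [0, 0, 0], 20]
    - [[4, 36, -20], [0, 0, 0], 20]
    - [[4, 36, 0], [0, 0, 0], 20]
    - [[4, 36, 0], [0, 0, 0], 20]
    - [[4, 36, 0], [0, 0, 0], 20]

```text
clock: 5.2
tcp_pos: [0.4782, 0.1523, 0.1673]
tcp_rot: [-3.13, -0.269, -0.001]
wrist_force: [0.6, 1.2, 0.2]
grip_width: 0.361
finger_force: 25.0
```

Call:
apply_moves:
  deltas:
    - [[4, 36, 0], [0, 0, 0], 20]
    - [[4, 36, 0], [0, 0, 0], 20]
    - [[4, 36, 0], [0, 0, 0], 20]
    - [[0, 0, 0], [0, 0, 0], 20]
    - [[0, 0, 0], [0, 0, 0], 20]

```text
clock: 5.7
tcp_pos: [0.508, 0.0484, 0.1668]
tcp_rot: [-3.13, -0.265, 0.002]
wrist_force: [-0.3, -0.2, -0.8]
grip_width: 0.363
finger_force: 25.0
```

Run:
```python
from h import *
s=arm.observe();print(s['clock'],s['tcp_pos'],s['wrist_force'],R.from_rotvec(s['tcp_rot']).as_matrix().round(3),s['tcp_rot'])
im=save('wrist','w2.png')
np.save('w2.npy',np.r_[s['tcp_pos'],s['tcp_rot']])
```

```text
5.7 [0.50802631 0.04844217 0.1667698 ] [-0.34879213 -0.2037668  -0.75647519] [[ 0.986  0.168 -0.001]
 [ 0.168 -0.986  0.001]
 [-0.001 -0.001 -1.   ]] [-3.12980568e+00 -2.64830290e-01  1.62069805e-03]
```

View pics/w2.png

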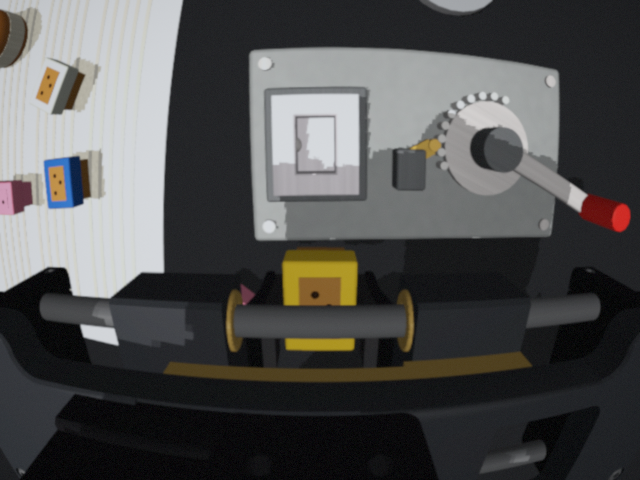

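The wrist view shows the recess at about (296–337, 114–173), the rim at (270–363, 93–199), the block held square at (320,300) and the knob at (620,217). Next I measure the recess edges by gradient.

Run:
```python
from h import *
v=np.load('w2.npy');s=dict(tcp_pos=v[:3],tcp_rot=v[3:]);M=R.from_rotvec(v[3:]).as_matrix()
g=cv2.GaussianBlur(cv2.imread('pics/w2.png',0),(3,3),0).astype(int)
print('row133',list(zip(range(262,374),g[128:139,262:374].mean(0).astype(int))))
print('col322',list(zip(range(84,206),g[84:206,318:328].mean(1).astype(int))))
print('col283',list(zip(range(84,206),g[84:206,280:290].mean(1).astype(int)))[::1][:20])
```

```text
row133 [(262, np.int64(173)), (263, np.int64(165)), (264, np.int64(147)), (265, np.int64(126)), (266, np.int64(118)), (267, np.int64(121)), (268, np.int64(124)), (269, np.int64(125)), (270, np.int64(135)), (271, np.int64(160)), (272, np.int64(190)), (273, np.int64(208)), (274, np.int64(214)), (275, np.int64(215)), (276, np.int64(215)), (277, np.int64(215)), (278, np.int64(215)), (279, np.int64(215)), (280, np.int64(215)), (281, np.int64(215)), (282, np.int64(215)), (283, np.int64(215)), (284, np.int64(215)), (285, np.int64(215)), (286, np.int64(215)), (287, np.int64(215)), (288, np.int64(215)), (289, np.int64(215)), (290, np.int64(215)), (291, np.int64(214)), (292, np.int64(210)), (293, np.int64(197)), (294, np.int64(174)), (295, np.int64(145)), (296, np.int64(128)), (297, np.int64(137)), (298, np.int64(156)), (299, np.int64(166)), (300, np.int64(169)), (301, np.int64(169)), (302, np.int64(169)), (303, np.int64(169)), (304, np.int64(170)), (305, np.int64(174)), (306, np.int64(181)), (307, np.int64(192)), (308, np.int64(202)), (309, np.int64(209)), (310, np.int64(213)), (311, np.int64
[... 3767 characters left out ...]
t64(161)), (194, np.int64(142)), (195, np.int64(114)), (196, np.int64(89)), (197, np.int64(79)), (198, np.int64(75)), (199, np.int64(73)), (200, np.int64(77)), (201, np.int64(90)), (202, np.int64(104)), (203, np.int64(111)), (204, np.int64(113)), (205, np.int64(113))]
col283 [(84, np.int64(172)), (85, np.int64(170)), (86, np.int64(160)), (87, np.int64(139)), (88, np.int64(119)), (89, np.int64(114)), (90, np.int64(117)), (91, np.int64(120)), (92, np.int64(123)), (93, np.int64(134)), (94, np.int64(160)), (95, np.int64(190)), (96, np.int64(208)), (97, np.int64(213)), (98, np.int64(214)), (99, np.int64(214)), (100, np.int64(214)), (101, np.int64(214)), (102, np.int64(214)), (103, np.int64(214))]
```

```bash
python3 -c "
import cv2;im=cv2.imread('pics/w2.png')[80:210,250:380];cv2.imwrite('pics/c2.png',cv2.resize(im,None,fx=4.5,fy=4.5,interpolation=cv2.INTER_CUBIC))"
```

```text
(no output)
```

View pics/c2.png

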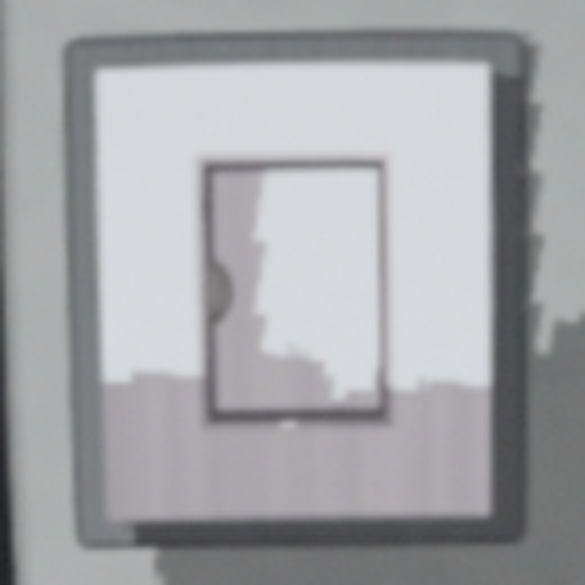

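The crop shows the rim corners at about (97,66), (490,62), (492,518), (105,520) and the recess at (205,163), (383,162), (385,418), (208,418), with the sprung ball on the left wall. Crop scale is 4.5.

Run:
```python
from h import *
v=np.load('w2.npy');s=dict(tcp_pos=v[:3],tcp_rot=v[3:]);M=R.from_rotvec(v[3:]).as_matrix()
f=lambda P,z:np.array([onz('wrist',(250+(x-2)/4.5,80+(y-2)/4.5),z,s) for x,y in P])
for z in(.0605,.0625,.0645):
  for P in([(97,66),(490,62),(492,518),(105,520)],[(205,163),(383,162),(385,418),(208,418)]):
    w=f(P,z);c=w.mean(0);e=(w[0]-w[3]+w[1]-w[2])/2;t=(w[0]-w[1]+w[3]-w[2])/2
    print(z,c.round(4),'L',np.linalg.norm(e).round(4),np.degrees(np.arctan2(e[1],e[0])).round(1),'W',np.linalg.norm(t).round(4),np.degrees(np.arctan2(t[1],t[0])).round(1)-90,'tool',(M.T@(c-v[:3])*1000).round(1))
print('knob',onz('wrist',(620,217),.1,s),'hub',onz('wrist',(501,150),.066,s))
# held yellow head: far edge & sides
im=cv2.imread('pics/w2.png');h=cv2.cvtColor(im,cv2.COLOR_BGR2HSV);m=cv2.inRange(h,(22,130,100),(36,255,255));m[:,:250]=0;m[:,380:]=0
q=np.argwhere(m);print(q.min(0),q.max(0))
z=v[2]-.025+.016
for p in((283,262),(357,262),(284,350),(355,350)):print((M.T@(onz('wrist',p,z,s)-v[:3])*1000).round(1))
# top camera
for z in (.0625,): print('top', onz('top',(285,223),z))
```

```text
0.0605 [0.5748 0.063  0.0605] L 0.0673 10.2 W 0.0571 10.0 tool [ 68.4  -3.  106.2]
0.0605 [0.5748 0.063  0.0605] L 0.0375 10.1 W 0.0258 9.700000000000003 tool [ 68.4  -3.1 106.2]
0.0625 [0.5749 0.063  0.0625] L 0.0668 10.2 W 0.0566 10.0 tool [ 68.4  -3.  104.2]
0.0625 [0.5749 0.063  0.0625] L 0.0372 10.1 W 0.0256 9.700000000000003 tool [ 68.4  -3.1 104.2]
0.0645 [0.5749 0.0629 0.0645] L 0.0662 10.2 W 0.0562 10.0 tool [ 68.5  -3.  102.2]
0.0645 [0.5749 0.063  0.0645] L 0.0369 10.1 W 0.0254 9.700000000000003 tool [ 68.5  -3.  102.2]
knob [ 0.57539695 -0.16134511  0.1       ] hub [ 0.59735474 -0.06330745  0.066     ]
[256 282] [350 357]
[ 20.8 -15.6   9. ]
[20.7 15.5  9. ]
[-22.7 -16.8   9. ]
[-22.7  16.2   9. ]
top [0.57329793 0.05997547 0.0625    ]
```

Run:
```python
from h import *
im=cv2.imread('pics/w2.png').astype(int)
for r in list(range(244,270))+list(range(340,358)): print(r,im[r,290:296].mean(0).astype(int),im[r,343:349].mean(0).astype(int))
```

```text
244 [39 36 35] [34 34 32]
245 [40 37 37] [38 36 35]
246 [40 37 36] [40 37 37]
247 [39 37 36] [37 38 40]
248 [38 39 38] [35 40 45]
249 [35 49 53] [32 46 54]
250 [26 67 79] [25 62 73]
251 [17 76 91] [19 75 90]
252 [15 80 95] [18 80 95]
253 [17 80 96] [16 80 95]
254 [18 81 96] [17 80 96]
255 [18 80 96] [19 81 97]
256 [17 81 96] [17 80 96]
257 [17 81 97] [18 81 97]
258 [18 81 97] [18 81 97]
259 [17 82 99] [16 82 98]
260 [ 19  92 110] [ 17  90 108]
261 [ 24 113 135] [ 25 111 131]
262 [ 30 133 157] [ 29 131 154]
263 [ 33 142 166] [ 34 142 165]
264 [ 35 147 171] [ 37 148 171]
265 [ 35 150 173] [ 37 151 175]
266 [ 36 151 175] [ 37 152 176]
267 [ 36 151 174] [ 39 152 176]
268 [ 36 151 174] [ 37 152 176]
269 [ 37 151 175] [ 38 153 176]
340 [ 34 147 170] [ 33 146 171]
341 [ 34 149 172] [ 33 148 173]
342 [ 33 148 172] [ 35 149 173]
343 [ 34 148 173] [ 34 149 173]
344 [ 34 148 172] [ 34 148 172]
345 [ 33 148 172] [ 33 148 172]
346 [ 33 148 171] [ 34 149 172]
347 [ 33 147 171] [ 35 148 173]
348 [ 32 141 164] [ 33 146 170]
349 [ 32 116 137] [ 31 132 154]
350 [36 77 90] [ 25  93 110]
351 [39 46 49] [24 49 56]
352 [39 36 35] [25 26 27]
353 [39 37 35] [26 25 24]
354 [39 36 34] [23 22 23]
355 [40 36 35] [24 24 23]
356 [41 38 37] [25 24 23]
357 [38 36 35] [24 23 22]
```

Call:
apply_moves:
  deltas:
    - [[25, -1, 0], [0, 0, -0.3], 20]
    - [[25, -1, 0], [0, 0, 0], 20]
    - [[19.2, -0.9, 0], [0, 0, 0], 20]
    - [[0, 0, 20], [0, 0, 0], 20]
    - [[0, 0, 20], [0, 0, 0], 20]

```text
clock: 6.25
tcp_pos: [0.5763, 0.0659, 0.127]
tcp_rot: [-3.129, -0.281, -0.002]
wrist_force: [-0.7, -0.1, -0.9]
grip_width: 0.363
finger_force: 25.0
```

Call:
apply_moves:
  deltas:
    - [[0, 0, 5], [0, 0, 0], 20]
    - [[0, 0, 0], [0, 0, 0], 20]
    - [[0, 0, 0], [0, 0, 0], 20]
    - [[0, 0, 0], [0, 0, 0], 20]
    - [[0, 0, 0], [0, 0, 0], 20]

```text
clock: 6.75
tcp_pos: [0.5765, 0.0639, 0.123]
tcp_rot: [3.129, 0.277, 0.003]
wrist_force: [0.2, -0.7, -0.9]
grip_width: 0.364
finger_force: 25.0
```

Run:
```python
from h import *
s=arm.observe();M=R.from_rotvec(s['tcp_rot']).as_matrix();print(s['clock'],s['tcp_pos'],s['wrist_force'],M.round(4).tolist())
print((M.T@(np.array([.5749+.0009*.986,.063+.0009*.168-.0001,.0])-s['tcp_pos'])*1000).round(1))
save('wrist','w3.png');save('side','s3.png')
```

```text
6.75 [0.57650465 0.06388837 0.12300979] [ 0.21784816 -0.7449171  -0.92454247] [[0.9845, 0.1755, 0.0018], [0.1755, -0.9845, -0.0001], [0.0018, 0.0004, -1.0]]
[ -1.1   0.6 123. ]
```

Run:
```python
from h import *
im=cv2.imread('pics/w3.png')[150:400,200:440];cv2.imwrite('pics/c3.png',cv2.resize(im,None,fx=2.4,fy=2.4,interpolation=cv2.INTER_CUBIC))
s=arm.observe();print(s['clock'],s['tcp_pos'],s['tcp_rot'])
```

```text
6.85 [0.57634137 0.0637691  0.12273085] [3.12921485e+00 2.76322558e-01 1.97996114e-03]
```

View pics/c3.png

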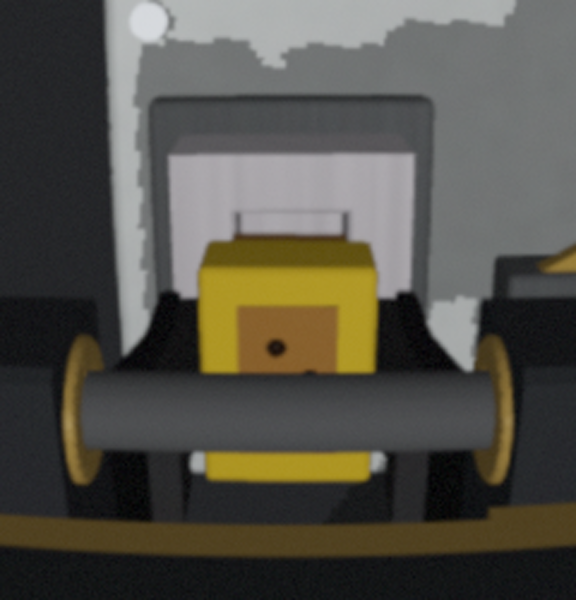

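The view shows the recess's far edge at crop row 211 (columns 237–347), the rim's far edge at row 153 (columns 169–414) and the head's top front edge at row 267 (columns 202–375). Crop scale is 2.4.

Run:
```python
from h import *
im=cv2.imread('pics/w3.png').astype(int)
g=im.sum(2)//3
print('cols320 rows205-268',list(zip(range(205,268),g[205:268,315:325].mean(1).astype(int).tolist())))
print('row242 ',list(zip(range(292,352),g[241:244,292:352].mean(0).astype(int).tolist())))
print('row225',[(c,int(v)) for c,v in zip(range(264,378),g[223:228,264:378].mean(0)) if c<278 or c>366])
print('row280',[(c,int(v)) for c,v in zip(range(278,364),im[270:275,278:364,2].mean(0)) if c<292 or c>350])
s=arm.observe();M=R.from_rotvec(s['tcp_rot']).as_matrix()
for n,z,P in(('recess',.0635,[(298.5,237.9),(344.7,237.9)]),('rim',.0635,[(270,213.5),(372.5,213.5)]),('head',s['tcp_pos'][2]-.010,[(284,261.2),(356.5,261.2)])):
    for p in P: print(n,(M.T@(onz('wrist',p,z,s)-s['tcp_pos'])*1000).round(1))
```

```text
cols320 rows205-268 [(205, 80), (206, 84), (207, 86), (208, 88), (209, 87), (210, 87), (211, 87), (212, 90), (213, 107), (214, 139), (215, 163), (216, 169), (217, 169), (218, 169), (219, 169), (220, 168), (221, 168), (222, 168), (223, 168), (224, 168), (225, 168), (226, 168), (227, 168), (228, 168), (229, 168), (230, 168), (231, 168), (232, 168), (233, 167), (234, 167), (235, 167), (236, 163), (237, 156), (238, 154), (239, 162), (240, 166), (241, 166), (242, 166), (243, 166), (244, 166), (245, 163), (246, 148), (247, 113), (248, 67), (249, 51), (250, 58), (251, 61), (252, 64), (253, 63), (254, 64), (255, 64), (256, 65), (257, 65), (258, 64), (259, 65), (260, 72), (261, 89), (262, 105), (263, 113), (264, 117), (265, 120), (266, 121), (267, 121)]
row242  [(292, 168), (293, 169), (294, 170), (295, 166), (296, 156), (297, 140), (298, 113), (299, 103), (300, 131), (301, 154), (302, 163), (303, 164), (304, 164), (305, 164), (306, 164), (307, 163), (308, 163), (309, 165), (310, 166), (311, 167), (312, 168), (313, 168), (314, 168), (315, 168), (316, 168), (317, 167), (318, 166), (319, 166), 
[... 453 characters left out ...]
), (270, 117), (271, 154), (272, 164), (273, 164), (274, 164), (275, 165), (276, 165), (277, 166), (367, 165), (368, 166), (369, 168), (370, 169), (371, 162), (372, 129), (373, 92), (374, 78), (375, 78), (376, 78), (377, 76)]
row280 [(278, 143), (279, 143), (280, 144), (281, 138), (282, 132), (283, 148), (284, 162), (285, 171), (286, 173), (287, 174), (288, 174), (289, 174), (290, 174), (291, 174), (351, 176), (352, 176), (353, 175), (354, 172), (355, 166), (356, 156), (357, 143), (358, 143), (359, 145), (360, 145), (361, 142), (362, 142), (363, 139)]
recess [ 17.7 -11.9  59.2]
recess [17.7 13.6 59.3]
rim [ 31.5 -27.3  59.3]
rim [31.5 28.7 59.3]
head [ 20.8 -15.3  10. ]
head [20.7 15.4 10. ]
```

Call:
apply_moves:
  deltas:
    - [[-0.5, 0.7, 4], [0, 0, 0], 20]
    - [[0, 0, 4], [0, 0, 0], 20]
    - [[0, 0, 3], [0, 0, 0], 20]
    - [[0, 0, 3], [0, 0, 0], 20]
    - [[0, 0, 2], [0, 0, 0], 20]

```text
clock: 7.35
tcp_pos: [0.5754, 0.063, 0.1055]
tcp_rot: [-3.129, -0.276, 0.001]
wrist_force: [-0.1, -0.0, 0.6]
grip_width: 0.37
finger_force: 25.0
```

Call:
apply_moves:
  deltas:
    - [[0, 0, 1], [0, 0, 0], 20]
    - [[0, 0, 1], [0, 0, 0], 20]
    - [[0, 0, 1.5], [0, 0, 0], 20]
    - [[0, 0, 1.5], [0, 0, 0], 20]
    - [[0, 0, 1], [0, 0, 0], 20]

```text
clock: 7.85
tcp_pos: [0.5756, 0.0631, 0.1]
tcp_rot: [-3.129, -0.277, 0.0]
wrist_force: [-0.6, 0.4, -0.3]
grip_width: 0.365
finger_force: 25.0
```

Call:
apply_moves:
  deltas:
    - [[0, 0, 1], [0, 0, 0], 20]
    - [[0, 0, 1], [0, 0, 0], 20]
    - [[0, 0, 1], [0, 0, 0], 20]
    - [[0, 0, 1], [0, 0, 0], 20]
    - [[0, 0, 0], [0, 0, 0], 20]

```text
clock: 8.35
tcp_pos: [0.5765, 0.0624, 0.0964]
tcp_rot: [3.128, 0.277, 0.003]
wrist_force: [0.7, -4.2, 1.9]
grip_width: 0.364
finger_force: 25.0
```

Call:
apply_moves:
  deltas:
    - [[0, 0, 1], [0, 0, 0], 20]
    - [[0, 0, 1], [0, 0, 0], 20]
    - [[0, 0, 1], [0, 0, 0], 20]
    - [[0, 0, 1], [0, 0, 0], 20]
    - [[0, 0, 0], [0, 0, 0], 20]

```text
clock: 8.85
tcp_pos: [0.576, 0.0628, 0.0917]
tcp_rot: [3.129, 0.277, 0.001]
wrist_force: [1.1, -4.8, 0.0]
grip_width: 0.365
finger_force: 25.0
```

Call:
apply_moves:
  deltas:
    - [[0, 0, 0.5], [0, 0, 0], 20]
    - [[0, 0, 0.5], [0, 0, 0], 20]
    - [[0, 0, 0.5], [0, 0, 0], 20]
    - [[0, 0, 0.5], [0, 0, 0], 20]
    - [[0, 0, 0], [0, 0, 0], 20]

```text
clock: 9.35
tcp_pos: [0.5759, 0.0628, 0.0898]
tcp_rot: [3.129, 0.277, 0.001]
wrist_force: [1.3, -4.7, 1.3]
grip_width: 0.364
finger_force: 25.0
```

Call:
apply_moves:
  deltas:
    - [[0, 0, 0.5], [0, 0, 0], 20]
    - [[0, 0, 0.3], [0, 0, 0], 20]
    - [[0, 0, 0.3], [0, 0, 0], 20]
    - [[0, 0, 0.3], [0, 0, 0], 20]
    - [[0, 0, 0], [0, 0, 0], 20]

```text
clock: 9.85
tcp_pos: [0.5759, 0.0628, 0.0897]
tcp_rot: [3.129, 0.277, 0.001]
wrist_force: [-0.7, -6.1, 9.3]
grip_width: 0.36
finger_force: 25.0
```

Run:
```python
from h import *
save('wrist','w4.png')
im=cv2.imread('pics/w4.png')[150:400,200:440];cv2.imwrite('pics/c4.png',cv2.resize(im,None,fx=2.4,fy=2.4,interpolation=cv2.INTER_CUBIC))
s=arm.observe();print(s['clock'],s['tcp_pos'],s['wrist_force'])
```

```text
9.9 [0.57586643 0.06282501 0.08971244] [-0.19392378 -5.83430608 10.27805618]
```

View pics/c4.png

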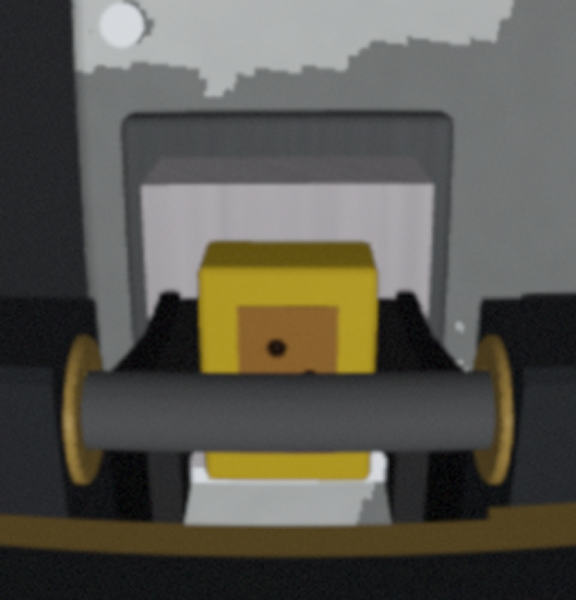

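Contact is hard at TCP z 0.0897, the head hasn't slipped in the grip and it looks flush. I'll press slightly more and release.

Call:
apply_moves:
  deltas:
    - [[0, 0, 0.4], [0, 0, 0], 20]
    - [[0, 0, 0], [0, 0, 0], 20]
    - [[0, 0, 0], [0, 0, 0], 20]
    - [[0, 0, 0], [0, 0, 0], 55]
    - [[0, 0, 0], [0, 0, 0], 55]

```text
clock: 10.4
tcp_pos: [0.5745, 0.0641, 0.0878]
tcp_rot: [-3.127, -0.275, 0.004]
wrist_force: [-0.1, -0.6, 0.2]
grip_width: 0.471
finger_force: 0.0
```

Call:
apply_moves:
  deltas:
    - [[0, 0, 0], [0, 0, 0], 55]
    - [[0, 0, -10], [0, 0, 0], 55]
    - [[0, 0, -30], [0, 0, 0], 55]
    - [[-30, 0, -20], [0, 0, 0], 55]
    - [[-30, 0, 0], [0, 0, 0], 55]

```text
clock: 10.9
tcp_pos: [0.5183, 0.0527, 0.151]
tcp_rot: [3.129, 0.277, 0.01]
wrist_force: [-0.3, 0.1, 0.4]
grip_width: 0.628
finger_force: 0.0
```

Call:
apply_moves:
  deltas:
    - [[0, 30, 0], [0, 0, 0], 55]
    - [[0, 30, 0], [0, 0, 0], 55]
    - [[0, 0, 0], [0, 0, 0], 55]
    - [[0, 0, 0], [0, 0, 0], 55]
    - [[0, 0, 0], [0, 0, 0], 55]

```text
clock: 11.4
tcp_pos: [0.5265, -0.0057, 0.1482]
tcp_rot: [-3.128, -0.277, 0.002]
wrist_force: [0.6, 1.0, -0.4]
grip_width: 0.636
finger_force: 0.0
```

Run:
```python
from h import *
s=arm.observe();print(s['clock'],s['tcp_pos'],s['tcp_rot'],s['wrist_force'])
im=save('wrist','w5.png');np.save('w5.npy',np.r_[s['tcp_pos'],s['tcp_rot']])
save('top','t5.png')
```

```text
11.4 [ 0.52650258 -0.00565456  0.14820212] [-3.12848424e+00 -2.76879354e-01  1.63379493e-03] [ 0.56970353  0.95146422 -0.35654412]
```

View pics/w5.png

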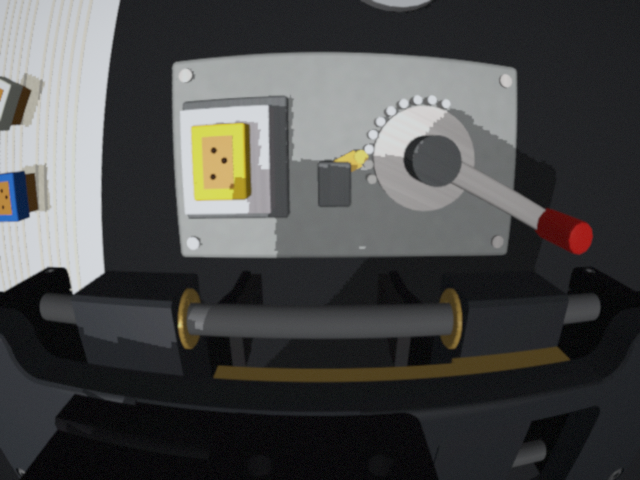

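The block is seated level at (220,162); the hub top is at (436,160) and the knob top at (579,238). Next I check the seating numerically and plan the lever arc.

Run:
```python
from h import *
v=np.load('w5.npy');s=dict(tcp_pos=v[:3],tcp_rot=v[3:])
im=cv2.imread('pics/w5.png');h=cv2.cvtColor(im,cv2.COLOR_BGR2HSV)
m=cv2.inRange(h,(15,130,90),(36,255,255));m[:,260:]=0;m[:100]=0;m[220:]=0;m[:,:188]=0
c=max(cv2.findContours(m,0,2)[0],key=cv2.contourArea)
for z in(.0797,.085):
    w=np.array([onz('wrist',p,z,s)[:2] for p in c[:,0].astype(float)])*1000
    print(z,cv2.minAreaRect(w.astype(np.float32)))
rm=cv2.inRange(h,(0,180,170),(8,255,255))|cv2.inRange(h,(172,180,170),(180,255,255))
for c in cv2.findContours(rm,0,2)[0]:
    if cv2.contourArea(c)>100:print('red top',cv2.minEnclosingCircle(c),cv2.fitEllipse(c))
def two(a,b):
    (o,d),(p,e)=a,b;A=np.c_[d,-e];t=np.linalg.lstsq(A,p-o,rcond=None)[0];return (o+d*t[0]+p+e*t[1])/2
knob=onz('wrist',(579,238),.1,s);hub=onz('wrist',(436,160),.066,s)
print('knob',knob,'hub',hub,np.linalg.norm((knob-hub)[:2]),np.degrees(np.arctan2(*(knob-hub)[1::-1])))
t=cv2.imread('pics/t5.png');ht=cv2.cvtColor(t,cv2.COLOR_BGR2HSV);r=cv2.inRange(ht,(0,150,90),(8,255,255))|cv2.inRange(ht,(172,150,90),(180,255,255));r[:,:355]=0;r[:,395:]=0;r[:190]=0;r[230:]=0
q=np.argwhere(r)[:,::-1];print(q.min(0),q.max(0),'knob top cam',onz('top',(375,206),.1))
k2=two(ray('top',(375,206.5)),ray('wrist',(579,238),s));print('two view',k2)
# feeder-derived axis: chuck centre + 130 mm along -y
a=np.radians(10.0);print('axis from chuck',np.array([.5749,.063])-.13*np.array([-np.sin(a),np.cos(a)]))
```

```text
0.0797 ((575.7130737304688, 60.58879852294922), (42.96328353881836, 33.39950942993164), 10.577739715576172)
0.085 ((576.2461547851562, 59.212303161621094), (41.86294174194336, 32.54410171508789), 10.577738761901855)
knob [ 0.57505353 -0.16133098  0.1       ] hub [ 0.5985468  -0.06458071  0.066     ] 0.09956177515792203 -103.6486164717382
[371 203] [379 210] knob top cam [ 0.57680335 -0.16099447  0.1       ]
two view [ 0.57524053 -0.16061233  0.10087927]
axis from chuck [ 0.59747426 -0.06502501]
```

Run:
```python
from h import *
print(arm.observe()['joint_pos'].round(2),'bottle',onz('top',(505,227),.16),onz('top',(486,250),0),'beaker',onz('top',(455,185),.085))
```

```text
[-0.22  0.54  1.77  0.    0.83  1.17] bottle [ 0.47371713 -0.4329616   0.16      ] [ 0.44995019 -0.44050499  0.        ] beaker [ 0.60761788 -0.36630943  0.085     ]
```

Call:
apply_moves:
  deltas:
    - [[5.1, 40.4, 0], [0, 0, 0], 50]
    - [[5.1, 40.4, 0], [0, 0, 0], 50]
    - [[5.1, 40.4, 0], [0, 0, 0], 50]
    - [[5.1, 40.4, 0], [0, 0, 0], 50]
    - [[0, 0, 0], [0, 0, 8], 50]

```text
clock: 12.0
tcp_pos: [0.5783, -0.1668, 0.1486]
tcp_rot: [3.138, 0.048, 0.007]
wrist_force: [-0.2, 0.8, -0.4]
grip_width: 0.574
finger_force: 0.0
```

Call:
apply_moves:
  deltas:
    - [[0, 0, 0], [0, 0, 8], 50]
    - [[0, 0, 0], [0, 0, 7.6], 50]
    - [[0, 0, 0], [0, 0, 0], 50]
    - [[0, 0, 0], [0, 0, 0], 50]
    - [[0, 0, 0], [0, 0, 0], 50]

```text
clock: 12.5
tcp_pos: [0.5755, -0.1615, 0.1482]
tcp_rot: [-3.12, 0.365, 0.0]
wrist_force: [0.3, 0.4, 0.5]
grip_width: 0.576
finger_force: 0.0
```

Run:
```python
from h import *
s=arm.observe();M=R.from_rotvec(s['tcp_rot']).as_matrix();print(s['clock'],s['tcp_pos'],np.degrees(np.arctan2(M[1,1],M[0,1])),s['wrist_force'])
print((M.T@(np.array([.5752,-.161,.092])-s['tcp_pos'])*1000).round(1))
save('wrist','w6.png')
im=cv2.imread('pics/w6.png');h=cv2.cvtColor(im,cv2.COLOR_BGR2HSV)
rm=cv2.inRange(h,(0,150,60),(8,255,255))|cv2.inRange(h,(172,150,60),(180,255,255))
for c in cv2.findContours(rm,0,2)[0]:
    if cv2.contourArea(c)>60:
        print(cv2.boundingRect(c)); w=np.array([M.T@(onz('wrist',p,.1,s)-s['tcp_pos']) for p in c[:,0].astype(float)])*1000
        print(w.min(0).round(1),w.max(0).round(1))
```

```text
12.5 [ 0.57550475 -0.16145723  0.14821033] -103.34444609986971 [0.32203258 0.3967651  0.46454305]
[-0.4 -0.4 56.2]
(303, 235, 40, 59)
[-10.6  -9.2  48.2] [22.1 11.7 48.2]
```

Call:
apply_moves:
  deltas:
    - [[0, 0.5, 15], [0, 0, 0], 50]
    - [[0, 0, 15], [0, 0, 0], 50]
    - [[0, 0, 15], [0, 0, 0], 50]
    - [[0, 0, 11], [0, 0, 0], 50]
    - [[0, 0, 0], [0, 0, 0], 50]

```text
clock: 13.05
tcp_pos: [0.5744, -0.1619, 0.0907]
tcp_rot: [-3.119, 0.368, 0.005]
wrist_force: [-0.9, -0.4, 0.5]
grip_width: 0.574
finger_force: 0.0
```

Call:
apply_moves:
  deltas:
    - [[0, 0, 0], [0, 0, 0], 10]
    - [[0, 0, 0], [0, 0, 0], 10]
    - [[0, 0, 0], [0, 0, 0], 10]
    - [[0, 0, 0], [0, 0, 0], 10]
    - [[0, 0, 0], [0, 0, 0], 10]
  squeeze: 30

```text
clock: 13.55
tcp_pos: [0.5756, -0.1629, 0.0927]
tcp_rot: [3.119, -0.369, 0.001]
wrist_force: [-0.4, -1.4, 1.1]
grip_width: 0.244
finger_force: 30.0
```

Call:
apply_moves:
  deltas:
    - [[0, 0, 0], [0, 0, 0], 10]
    - [[0, 0, 0], [0, 0, 0], 10]
    - [[0, 0, 0], [0, 0, 0], 10]
    - [[0, 0, 0], [0, 0, 0], 10]
    - [[0, 0, 0], [0, 0, 0], 10]

```text
clock: 14.05
tcp_pos: [0.5757, -0.1629, 0.0927]
tcp_rot: [3.119, -0.369, 0.001]
wrist_force: [-1.0, -1.6, 4.9]
grip_width: 0.242
finger_force: 30.0
```

Call:
apply_moves:
  deltas:
    - [[3.75, -0.07, 0], [0, 0, -2.15], 10]
    - [[3.75, -0.07, 0], [0, 0, -2.15], 10]
    - [[3.75, -0.07, 0], [0, 0, -2.15], 10]
    - [[3.75, -0.07, 0], [0, 0, -2.15], 10]
    - [[3.75, -0.07, 0], [0, 0, -2.15], 10]

```text
clock: 14.55
tcp_pos: [0.5939, -0.1654, 0.0927]
tcp_rot: [3.141, -0.074, -0.0]
wrist_force: [-0.5, -2.3, 4.5]
grip_width: 0.24
finger_force: 30.0
```

Call:
apply_moves:
  deltas:
    - [[3.75, -0.07, 0], [0, 0, -2.15], 10]
    - [[3.75, -0.07, 0], [0, 0, -2.15], 10]
    - [[0, 0, 0], [0, 0, 0], 10]
    - [[0, 0, 0], [0, 0, 0], 10]
    - [[0, 0, 0], [0, 0, 0], 10]

```text
clock: 15.05
tcp_pos: [0.601, -0.1654, 0.0926]
tcp_rot: [3.141, 0.042, -0.001]
wrist_force: [-2.2, -1.6, 6.3]
grip_width: 0.248
finger_force: 30.0
```

Call:
apply_moves:
  deltas:
    - [[3.75, -0.07, 0], [0, 0, -2.15], 10]
    - [[3.75, -0.07, 0], [0, 0, -2.15], 10]
    - [[3.75, -0.07, 0], [0, 0, -2.15], 10]
    - [[3.75, -0.07, 0], [0, 0, -2.15], 10]
    - [[3.75, -0.07, 0], [0, 0, -2.15], 10]

```text
clock: 15.55
tcp_pos: [0.6201, -0.163, 0.0926]
tcp_rot: [-3.123, -0.338, -0.0]
wrist_force: [-0.4, -0.4, 3.9]
grip_width: 0.247
finger_force: 30.0
```

Call:
apply_moves:
  deltas:
    - [[3.75, -0.07, 0], [0, 0, -2.15], 10]
    - [[3.75, -0.07, 0], [0, 0, -2.15], 10]
    - [[3.75, -0.07, 0], [0, 0, -2.15], 10]
    - [[3.75, -0.07, 0], [0, 0, -2.15], 10]
    - [[0, 0, 0], [0, 0, 0], 10]

```text
clock: 16.05
tcp_pos: [0.6342, -0.1588, 0.0926]
tcp_rot: [-3.089, -0.57, 0.001]
wrist_force: [-0.5, -1.2, 4.8]
grip_width: 0.239
finger_force: 30.0
```

Call:
apply_moves:
  deltas:
    - [[3.75, -0.07, 0], [0, 0, -2.15], 10]
    - [[3.75, -0.07, 0], [0, 0, -2.15], 10]
    - [[3.75, -0.07, 0], [0, 0, -2.15], 10]
    - [[2, -0.03, 0], [0, 0, -1.15], 10]
    - [[0, 0, 0], [0, 0, 0], 10]

```text
clock: 16.55
tcp_pos: [0.6473, -0.1526, 0.0927]
tcp_rot: [3.045, 0.774, 0.003]
wrist_force: [1.6, 1.4, 4.4]
grip_width: 0.247
finger_force: 30.0
```

Call:
apply_moves:
  deltas:
    - [[0, 0, 0], [0, 0, 0], 10]
    - [[0, 0, 0], [0, 0, 0], 10]
    - [[0, 0, 0], [0, 0, 0], 10]
    - [[0, 0, 0], [0, 0, 0], 10]
    - [[0, 0, 0], [0, 0, 0], 10]

```text
clock: 17.05
tcp_pos: [0.6471, -0.1528, 0.0926]
tcp_rot: [-3.045, -0.772, -0.003]
wrist_force: [1.6, 1.7, 4.5]
grip_width: 0.243
finger_force: 30.0
```

Run:
```python
from h import *
s=arm.observe();print(s['clock'],s['tcp_pos'],s['wrist_force'],s['finger_force'],np.linalg.norm(s['tcp_pos'][:2]-[.5757,-.1629]))
save('wrist','w7.png');save('top','t7.png');a=cv2.imread('pics/w7.png');b=cv2.imread('pics/t7.png')[150:300,220:420]
cv2.imwrite('pics/c7.png',cv2.resize(b,None,fx=4,fy=4,interpolation=cv2.INTER_CUBIC))
```

```text
17.05 [ 0.64709732 -0.15276454  0.09262575] [1.55468349 1.69903536 4.51645674] 30.00231679994613 0.07211314341424935
```

View pics/w7.png

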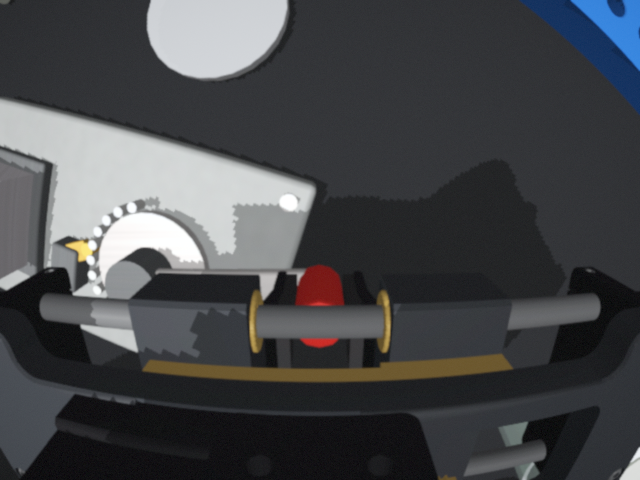

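The knob sits at (320,305) between the pads. It has moved 72 mm (about 73 expected for three clicks) and the force is low, so the lever is in the third notch.

```bash
python3 -c "
from plant import arm
print(arm.close_job())"
```

```text
the job is handed in; nothing more can be done
None
```

The job is handed in, with no verdict returned: the yellow block is pressed home in the chuck, and the gripper still holds the lever at the third click (knob moved 72 mm from its start; about 73 mm expected).

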